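# Rack the label core hubs by size

### The arm

A 6-joint arm with a two-finger parallel gripper is mounted at the origin on a cart in front of the work surface, level with it; the furniture and walls round the work are solid. World frame = base frame: x ahead of the robot, y to its left, z up, the work surface at z = 0. Lengths are in m, angles in rad, forces in N, time in s.
With the tool pointing down it reaches from about 0.225 to 0.875 m from the base axis. Payload 3.4 kg.
Tool frame: the origin (TCP) lies midway between the tips of the shut fingers; the grasp point (between the pads) lies 19 mm behind it; z points along the fingers, y is the line along which they close (so a half turn about z gives the same grasp; the last joint's range is limited). The gripper opens to 85 mm and grips with 20 to 120 N. Pads are 22 mm wide; open, the fingers measure 114 mm over their backs; the gripper's body (76 mm by 85 mm) begins 54 mm behind the grasp point. The pads swing forward as they close: fully open they stand 13 mm farther back than shut.
Start: joints at [-1.413, 0.276, 1.505, -0, 1.361, -0.121], TCP at [0.158, -0.553, 0.231] pointing down, gripper open.
Joint ranges: [-2.89, 2.89], [-0.75, 2.08], [0.22, 2.7], [-1.18, 4.32], [0.11, 2.71], [-2.7, 2.7]. Speed limits (rad/s): [2.57, 2.57, 3.14, 3.14, 3.14, 3.14].

### API

Orientations are given as a rotation vector (axis times angle).
In Python, from station import state, grab_frame, job_done gives the robot as it stands.
- The arm moves only by the tool arm_command, never from a script. Its argument "deltas" is a list of rows, each a list of 4 numbers: the shift along the tool's x, y, z each as a share of 30 cm, from -1 to 1, then the turn about the tool's z as a share of pi rad, from -1 to 1. A call has 1 to 10 rows; each row is the pose to reach, as a shift and turn from the pose commanded when the call began, along the tool's axes at that moment, turning the shorter way round; what a row does not reach only later rows make up. A row lasts 1/12 s, in which the tool goes at most 41.7 mm and 7.16 degrees, less where a joint would pass 70% of its speed; a pose out of reach is approached as far as the arm can. A call with a number of a shift or a turn outside -1 to 1 is refused whole. A call with a gripper value outside its range is refused whole. "jaw" is the opening, from 0 (shut) to 1 (fully open), set as the call begins (left out, the last holds). The fingers move at their own pace and stop on an object; "squeeze" is the grip in N (left out, the last holds). Time passes only in rows, so rows that repeat a pose let the fingers close. It gives the time, the measured TCP pose, the force, the opening and the grip force at its end, in the units of the state.
- state(): the state, without advancing time (a new reading comes with each control period).
- grab_frame(name): name is "scene" or "top" or "wrist"; returns a dict with "frame" (420x560x3 uint8, blue, green, red), "intrinsics" (3x3 intrinsics, pixels), "pose" (4x4, takes a point from camera to world coordinates). Camera axes: x right, y down, z forward; pixel columns grow to the right and rows downward; lengths in m; the calibration is good to about 2 mm. A picture is of the moment at which its call begins. There is no depth.
- job_done(): hands the job in; it is judged then, once.
The state is a dict: "t": time; "q": joint angles; "joint_velocities": joint speeds; "tau": joint torques, N m; "position": TCP position; "tcp_rot": TCP orientation; "force": force on the tool from outside, world axes, zero at the start; "wrist_torque": the same for the moment, N m; "opening": finger opening in m; "grasp_force": force on a finger pad.
Only numpy, scipy, OpenCV 4.12 (cv2) and the standard library are available. Lean on these libraries where they do the work, as an engineer would, in place of code of your own. Each camera call takes 0.05 s, during which the arm holds its last target. There are 200 camera calls.

### The job

The label changeover is finished: put the four black label core hubs back on the spigots of their rack, flange down and fully home, one on each spigot in order of size, with the smallest at the end that has the green end plate. The orange guide disc goes, disc side down, on the same spigot as the largest hub, so that it lies flat on top of that hub.

Things in the scene. Friction and masses are not known exactly. Their poses are not given: they have to be found in the camera images.
- hub_28_centre (a point): The smallest label core hub, loose: a black barrel 28 mm in diameter with three narrow steel strips, on a blue flange 46 mm in diameter and 8 mm thick, standing flange down; 46 mm high in all, with a plain 24 mm bore right through it. The point is on its axis, half-way up (23 mm above the flange's underside); z is up along the bore, the yaw is arbitrary. Mass about 90 g.
- hub_40_centre (a point): The second smallest label core hub, loose: a black barrel 40 mm in diameter with three narrow steel strips, on a blue flange 58 mm in diameter and 8 mm thick, standing flange down; 46 mm high in all, with a plain 24 mm bore right through it. The point is on its axis, half-way up (23 mm above the flange's underside); z is up along the bore, the yaw is arbitrary. Mass about 130 g.
- hub_52_centre (a point): The second largest label core hub, loose: a black barrel 52 mm in diameter with three narrow steel strips, on a blue flange 70 mm in diameter and 8 mm thick, standing flange down; 46 mm high in all, with a plain 24 mm bore right through it. The point is on its axis, half-way up (23 mm above the flange's underside); z is up along the bore, the yaw is arbitrary. Mass about 180 g.
- hub_64_centre (a point): The largest label core hub, loose: a black barrel 64 mm in diameter with three narrow steel strips, on a blue flange 82 mm in diameter and 8 mm thick, standing flange down; 46 mm high in all, with a plain 24 mm bore right through it. The point is on its axis, half-way up (23 mm above the flange's underside); z is up along the bore, the yaw is arbitrary. Mass about 240 g.
- guide_disc_centre (a point): The orange plastic guide disc, loose: a disc 80 mm in diameter and 6 mm thick with a ribbed grip boss, about 40 mm in diameter, on top; 30 mm high in all, with a plain 24 mm bore right through it; it starts disc side down. The point is on its axis, half-way up (15 mm above its underside); z is up. Mass about 100 g.
- spigot_1_seat (a point): An outer spigot of the rack's four, fixed: a steel post 19 mm in diameter, rising 62 mm above its seat, its top 14 mm tapering to 8 mm; round its foot a dark seat disc 42 mm in diameter. The point is on its axis on top of the seat disc, 20 mm above the table, where a hub's underside comes to rest; z is up, y runs along the rack; x is level, across it. The spigots are 88 mm apart in one row, numbered 1 to 4 along +y; the rail between them is 62 mm wide and 16 mm high.
- spigot_2_seat (a point): An inner spigot of the rack's four, fixed: a steel post 19 mm in diameter, rising 62 mm above its seat, its top 14 mm tapering to 8 mm; round its foot a dark seat disc 42 mm in diameter. The point is on its axis on top of the seat disc, 20 mm above the table, where a hub's underside comes to rest; z is up, y runs along the rack; x is level, across it. The spigots are 88 mm apart in one row, numbered 1 to 4 along +y; the rail between them is 62 mm wide and 16 mm high.
- spigot_3_seat (a point): An inner spigot of the rack's four, fixed: a steel post 19 mm in diameter, rising 62 mm above its seat, its top 14 mm tapering to 8 mm; round its foot a dark seat disc 42 mm in diameter. The point is on its axis on top of the seat disc, 20 mm above the table, where a hub's underside comes to rest; z is up, y runs along the rack; x is level, across it. The spigots are 88 mm apart in one row, numbered 1 to 4 along +y; the rail between them is 62 mm wide and 16 mm high.
- spigot_4_seat (a point): An outer spigot of the rack's four, fixed: a steel post 19 mm in diameter, rising 62 mm above its seat, its top 14 mm tapering to 8 mm; round its foot a dark seat disc 42 mm in diameter. The point is on its axis on top of the seat disc, 20 mm above the table, where a hub's underside comes to rest; z is up, y runs along the rack; x is level, across it. The spigots are 88 mm apart in one row, numbered 1 to 4 along +y; the rail between them is 62 mm wide and 16 mm high.
- end_green: The green end plate of the rack, fixed, 70 x 18 mm and 26 mm high; the other end has the same plate in grey. It may be at either end, 61 mm beyond the axis of the outermost spigot there. The origin is the centre of its underside, on the table; z is up, y runs along the rack. (Do not run into the big bottle crate, 170 mm high, that stands behind the hubs, to the right of the rack: it fills the table beyond x = 0.635 from y = -0.05 to -0.64.)

How it is judged:
By the outcome, as a careful person would: the job done as asked, in the order asked, and still so for the second after the job is handed in, with the robot touching nothing.
It also fails if it takes over 144 s, if anything falls off the work surface, if the arm or the gripper's body presses on something with over 40 N, if the wrist force passes 120 N, or if a joint passes its speed limit or range.

## Working session

There is one attempt and no reset: what is moved stays moved. The work goes in short steps, Python scripts to look and compute and a tool call to move; the robot and the scene stay as the last step left them, time stands still between calls to the robot, and variables do not carry over. Pictures are saved under pics/ and viewed, at most 14 in all, crops included, and the job is handed in when it is done.

Besides the shell and the picture viewer there is one more tool, called after "Emit:" as name([rows], argument=value, ...), one row to a line, values as JSON. arm_command: Moves the arm, as the interface text tells. Shift numbers are shares of 30 cm and turn numbers shares of pi rad, none past 1 either way. Its arguments: {"type":"object","properties":{"deltas":{"type":"array"},"jaw":{"type":"number"},"squeeze":{"type":"number"}},"required":["deltas"]}

```bash
mkdir -p pics; ls; python3 - <<'E'
from station import *
import cv2,numpy as np
print(state())
for n in("scene","top"):
    f=grab_frame(n);cv2.imwrite(f"pics/{n}0.png",f["frame"]);np.savez(f"pics/{n}0.npz",**f);print(n,f["intrinsics"],f["pose"])
E
```

```text
pics
{'t': 0.0, 'q': array([-1.41298064e+00,  2.76594929e-01,  1.50614119e+00,  2.91167714e-05,
        1.36068682e+00, -1.21030553e-01]), 'joint_velocities': array([ 5.24564886e-04, -8.59690905e-04, -4.08218304e-04, -1.71892807e-04,
        5.40786865e-04,  6.65055373e-05]), 'tau': array([ 7.57626203e-04, -4.16775405e+01, -2.45798081e+01, -2.57470074e-04,
        1.07770687e-02, -1.87559613e-05]), 'position': array([ 0.1581714 , -0.55226921,  0.23043653]), 'tcp_rot': array([-3.10929627e+00, -4.36329098e-01,  8.15653125e-06]), 'force': array([-0.24818114,  0.28480597,  0.55411488]), 'wrist_torque': array([-0.0263014 , -0.02889285, -0.00912   ]), 'grasp_force': 0.0, 'opening': 0.08524423708652067}
scene [[525.41589198   0.         284.06078771]
 [  0.         525.41589198 210.40046619]
 [  0.           0.           1.        ]] [[-0.5485552  -0.4131866   0.72688653 -0.51389656]
 [-0.83611201  0.26902796 -0.47805927  0.63237283]
 [ 0.00197489 -0.87000045 -0.49304696  0.73888122]
 [ 0.          0.          0.          1.        ]]
top [[379.72154499   0.         275.05157127]
 [  0.         379.72154499 212.79608795]
 [  0.           0.           1.        ]] [[ 2.74399291e-02 -9.82669568e-01  1.83323675e-01  3.08119751e-01]
 [-9.99622781e-01 -2.71874012e-02  3.89118534e-03 -3.20923267e-02]
 [ 1.16034489e-03 -1.83361296e-01 -9.83044907e-01  1.18129341e+00]
 [ 0.00000000e+00  0.00000000e+00  0.00000000e+00  1.00000000e+00]]
```

View pics/top0.png

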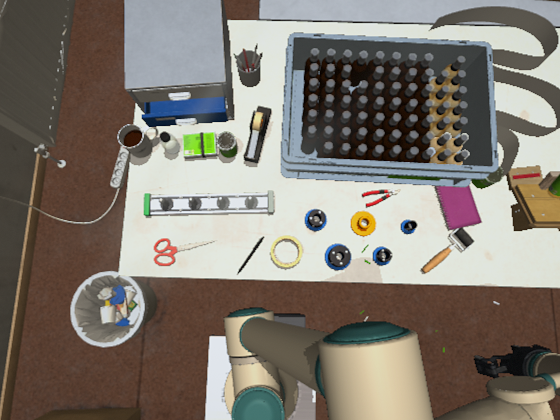

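View pics/scene0.png

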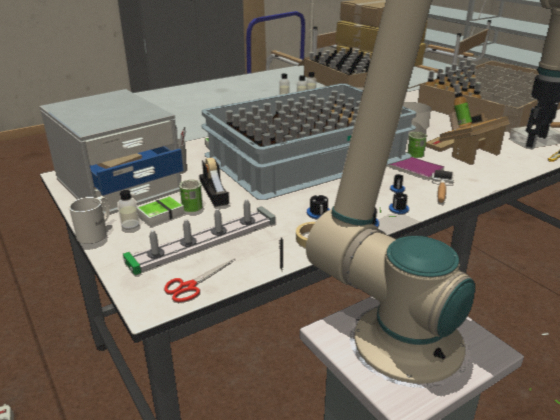

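The green plate is at top-image (147,204), the left (+y) end, so the smallest hub goes on spigot 4. The hubs are at about (316,219), (338,257), (382,256) and (408,227), and the disc is at (363,223). I'll enlarge to get closer positions.

```bash
python3 - <<'E'
import cv2
im=cv2.imread("pics/top0.png")
a=cv2.resize(im[200:275,298:428],None,fx=6,fy=6,interpolation=cv2.INTER_CUBIC)
b=cv2.resize(im[185:220,138:278],None,fx=5.7,fy=4,interpolation=cv2.INTER_CUBIC)
cv2.imwrite("pics/c.png",a);cv2.imwrite("pics/d.png",b)
E
```

```text
(no output)
```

View pics/c.png

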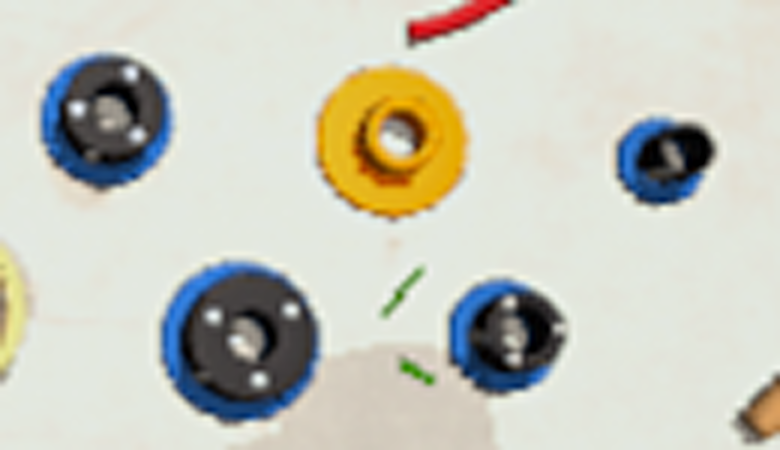

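View pics/d.png

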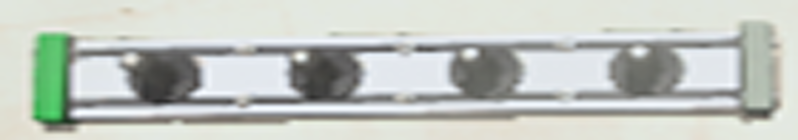

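The crop shows the flange centres (crop px): 52 at (106,121), 64 at (240,343), 40 at (506,337), 28 at (661,160), and the disc at (392,141). The post tips are the bright spots at (132,60), (300,58), (470,52) and (640,50) in the rack crop.

```bash
cat > h.py <<'E'
import numpy as np, cv2
from scipy.spatial.transform import Rotation as R
def ray(f,u,v,z):
    K,P=f["intrinsics"],f["pose"]
    d=P[:3,:3]@np.linalg.solve(K,[u,v,1.]);o=P[:3,3]
    return (o+d*(z-o[2])/d[2])
def proj(f,X):
    P=np.asarray(f["pose"]);c=(np.atleast_2d(X)-P[:3,3])@P[:3,:3];q=c@np.asarray(f["intrinsics"]).T
    return q[:,:2]/q[:,2:]
E
python3 - <<'E'
from h import *
f=np.load("pics/top0.npz")
for n,u,v,z in [("52",106,121,.006),("64",240,343,.006),("40",506,337,.006),("28",661,160,.006),("disc",392,141,.004)]:
    print(n,ray(f,298+(u+.5)/6-.5,200+(v+.5)/6-.5,z).round(4))
t=[ray(f,138+u/5.7,185+v/4,.082) for u,v in [(132,60),(300,58),(470,52),(640,50)]]
s=[ray(f,138+u/5.7,185+v/4,.020) for u,v in [(165,75),(325,74),(487,70),(647,68)]]
print(np.round(t,4),np.round(s,4))
for u,v,z in [(52,77,.02),(757,65,.02)]: print(ray(f,138+u/5.7,185+v/4,z))
E
```

```text
52 [ 0.5086 -0.1542  0.006 ]
64 [ 0.3948 -0.2239  0.006 ]
40 [ 0.4017 -0.3606  0.006 ]
28 [ 0.496  -0.4437  0.006 ]
disc [ 0.5025 -0.304   0.004 ]
[[0.5423 0.3106 0.082 ]
 [0.5463 0.2234 0.082 ]
 [0.5533 0.1354 0.082 ]
 [0.5572 0.047  0.082 ]] [[0.5441 0.3109 0.02  ]
 [0.5473 0.2233 0.02  ]
 [0.553  0.1347 0.02  ]
 [0.557  0.047  0.02  ]]
[0.54077387 0.37260454 0.02      ]
[ 0.56105068 -0.01321225  0.02      ]
```

```bash
cat >> h.py <<'E'
from station import state
def go(p,yaw=1.629):
    s=state();M=R.from_rotvec(s["tcp_rot"]).as_matrix()
    d=M.T@(np.array(p)-s["position"])/.3
    w=np.arctan2(M[1,0],M[0,0]);t=-((yaw-w+np.pi)%(2*np.pi)-np.pi)/np.pi
    print("t%.2f"%s["t"],"delta",np.round(d,4),"turn",round(t,4),"rows",round(np.linalg.norm(d)*.3/.0417,1))
E
python3 -c "
from h import *
go([.42,-.30,.29])"
```

```text
t0.10 delta [ 1.0706 -0.5688 -0.1971] turn -0.4298 rows 8.8
```

Emit:
arm_command([
  [1,-0.55,-0.2,-0.43],
  [1,-0.55,-0.2,-0.43],
  [1,-0.55,-0.2,-0.43],
  [1,-0.55,-0.2,-0.43],
  [1,-0.55,-0.2,-0.43],
  [1,-0.55,-0.2,-0.43],
  [1,-0.55,-0.2,-0.43],
  [1,-0.55,-0.2,-0.43],
  [1,-0.55,-0.2,-0.43],
  [1,-0.55,-0.2,-0.43],
], jaw=1, squeeze=40)

```text
t: 0.93
position: [0.4039, -0.3087, 0.2919]
tcp_rot: [2.255, 2.186, 0.003]
force: [-0.5, -0.4, 0.6]
opening: 0.0853
grasp_force: 0.0
```

```bash
python3 -c "
from h import *
go([.42,-.28,.29])"
```

```text
t0.93 delta [0.0972 0.0508 0.0065] turn -0.0283 rows 0.8
```

Emit:
arm_command([
  [0.1,0.05,0,-0.03],
  [0.1,0.05,0,-0.03],
  [0.1,0.05,0,-0.03],
  [0.1,0.05,0,-0.03],
])

```text
t: 1.27
position: [0.4173, -0.2824, 0.291]
tcp_rot: [-2.163, -2.278, 0.001]
force: [0.5, 0.4, 0.2]
opening: 0.0856
grasp_force: 0.0
```

```bash
python3 - <<'E'
from h import *
from station import grab_frame
f=grab_frame("wrist");np.savez("pics/w1.npz",**f);print(f["intrinsics"],f["pose"])
cv2.imwrite("pics/w1.png",cv2.resize(f["frame"],None,fx=800/560,fy=800/560,interpolation=cv2.INTER_CUBIC))
s=state();print(s["position"],s["q"])
E
```

```text
[[375.57881011   0.         275.29089989]
 [  0.         375.57881011 207.34253921]
 [  0.           0.           1.        ]] [[ 9.98635524e-01  5.04350921e-02  1.35422237e-02  4.13599368e-01]
 [ 5.22213255e-02 -9.63707646e-01 -2.61802417e-01 -2.16652637e-01]
 [-1.53284440e-04  2.62152387e-01 -9.65026478e-01  4.33418020e-01]
 [ 0.00000000e+00  0.00000000e+00  0.00000000e+00  1.00000000e+00]]
[ 0.41713403 -0.28273364  0.2910859 ] [-7.33325319e-01  1.38554460e-01  1.53888588e+00 -6.94226080e-04
  1.46440078e+00 -7.84603264e-01]
```

View pics/w1.png

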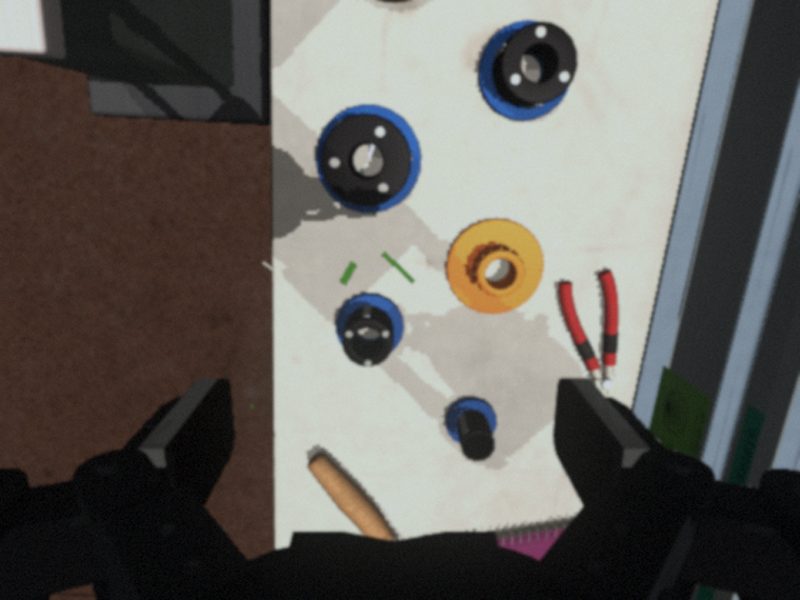

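Wrist view: hub 64 flange at (368,158), hub 52 barrel top at (536,64), disc at (495,266), hub 40 flange at (370,327) and hub 28 flange at (471,422). The same objects in the scaled image check the top-camera positions.

```bash
python3 - <<'E'
from h import *
f=np.load("pics/w1.npz");k=.7
for n,u,v,z in [("52",536.5,64,.046),("64",368.5,158.5,.006),("40",370.5,327,.006),("28",471,422.5,.006),("disc",495,265.5,.004)]:
    print(n,ray(f,(u+.5)*k-.5,(v+.5)*k-.5,z).round(4))
go([.396,-.224,.12])
E
```

```text
52 [ 0.5062 -0.1557  0.046 ]
64 [ 0.3946 -0.2235  0.006 ]
40 [ 0.4017 -0.3601  0.006 ]
28 [ 0.4939 -0.4441  0.006 ]
disc [ 0.501  -0.3027  0.004 ]
t1.32 delta [ 0.1993 -0.0599  0.5703] turn -0.0022 rows 4.4
```

Emit:
arm_command([
  [0.2,-0.065,0.3,0],
  [0.2,-0.065,0.3,0],
  [0.2,-0.065,0.5,0],
  [0.2,-0.065,0.7,0],
  [0.2,-0.065,0.8,0],
  [0.2,-0.065,0.88,0],
  [0.2,-0.065,0.92,0],
  [0.2,-0.065,0.94,0],
  [0.2,-0.065,0.94,0],
  [0.2,-0.065,0.94,0],
])

```text
t: 2.15
position: [0.3956, -0.2247, 0.0102]
tcp_rot: [2.163, 2.277, -0.0]
force: [0.5, -1.1, 0.2]
opening: 0.0851
grasp_force: 0.0
```

```bash
python3 -c "
from h import *
go([.395,-.2237,.009])"
```

```text
t2.15 delta [ 0.0035 -0.0018  0.0039] turn -0.0022 rows 0.0
```

Centred within 1 mm, so I'll close the gripper.

Emit:
arm_command([
  [0.003,-0.002,0.004,0],
  [0.003,-0.002,0.004,0],
  [0.003,-0.002,0.004,0],
  [0.003,-0.002,0.004,0],
  [0.003,-0.002,0.004,0],
  [0.003,-0.002,0.004,0],
  [0.003,-0.002,0.004,0],
  [0.003,-0.002,0.004,0],
], jaw=0, squeeze=50)

```text
t: 2.82
position: [0.3953, -0.2238, 0.0106]
tcp_rot: [2.158, 2.276, -0.001]
force: [-1.6, -0.8, 6.7]
opening: 0.0628
grasp_force: 53.9
```

Emit:
arm_command([
  [0,0,-0.1,0],
  [0,0,-0.2,0],
  [0,0,-0.35,0],
  [0,0,-0.45,0],
  [0,0,-0.5,0],
  [0,0,-0.5,0],
  [0,0,-0.5,0],
])

```text
t: 3.4
position: [0.3944, -0.2226, 0.1595]
tcp_rot: [2.16, 2.276, 0.0]
force: [0.4, 0.4, -3.8]
opening: 0.0625
grasp_force: 57.9
```

```bash
python3 -c "
from h import *
s=state();print(s['opening'],s['grasp_force'],s['force'])
go([.557,.047,.16])"
```

```text
0.06249422424991684 57.85408817231655 [ 0.39448082  0.37888362 -3.77739095]
t3.40 delta [ 0.8692  0.5882 -0.0023] turn -0.0019 rows 7.6
```

Emit:
arm_command([
  [0.87,0.588,0,0],
  [0.87,0.588,0,0],
  [0.87,0.588,0,0],
  [0.87,0.588,0,0],
  [0.87,0.588,0,0],
  [0.87,0.588,0,0],
  [0.87,0.588,0,0],
  [0.87,0.588,0,0],
  [0.87,0.588,0,0],
  [0.87,0.588,0,0],
])

```text
t: 4.23
position: [0.5555, 0.0485, 0.1555]
tcp_rot: [-2.157, -2.279, 0.006]
force: [-0.2, -0.1, -4.0]
opening: 0.0623
grasp_force: 57.8
```

```bash
python3 - <<'E'
from h import *
from station import grab_frame
f=grab_frame("wrist");np.savez("pics/w2.npz",**f)
cv2.imwrite("pics/w2.png",cv2.resize(f["frame"],None,fx=800/560,fy=800/560,interpolation=cv2.INTER_CUBIC))
go([.557,.047,.16])
E
```

```text
t4.28 delta [-0.0019  0.0066 -0.0139] turn -0.0015 rows 0.1
```

View pics/w2.png

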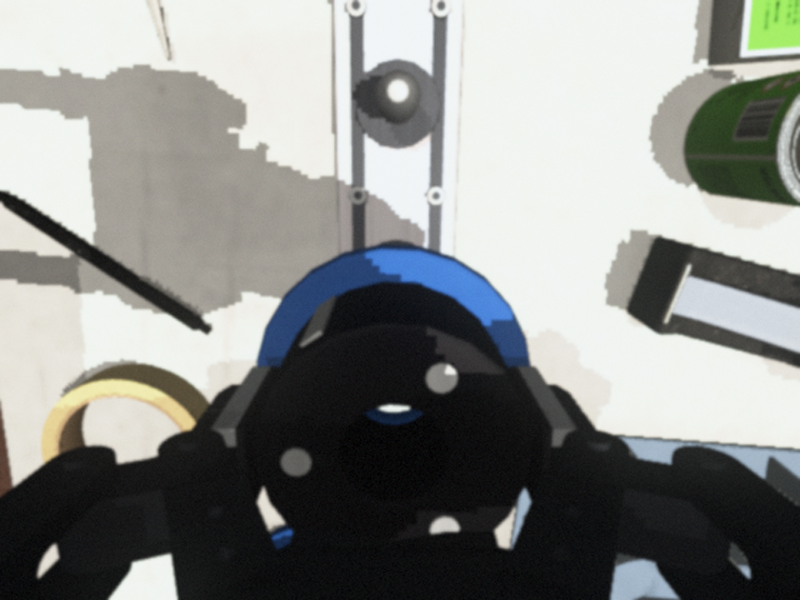

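Spigot 2 is visible: its tip is at (398,90) and its seat disc is centred at about (397,104). Hub 64 is held level in the pads.

```bash
python3 - <<'E'
from h import *
f=np.load("pics/w2.npz");k=.7
for u,v,z in [(398,90,.082),(397,103,.020)]: print(ray(f,(u+.5)*k-.5,(v+.5)*k-.5,z).round(4))
# bore of held hub: centre of top ring via outline of flange left/right edges
go([.557,.047,.105]);go([.557,.047,.033])
E
```

```text
[0.5517 0.1364 0.082 ]
[0.5515 0.1368 0.02  ]
t4.28 delta [-0.0019  0.0076  0.1694] turn -0.0015 rows 1.2
t4.28 delta [-0.0018  0.0088  0.4094] turn -0.0015 rows 2.9
```

Emit:
arm_command([
  [0,0.004,0.08,0],
  [0,0.004,0.16,0],
  [0,0.004,0.2,0],
  [0,0.004,0.24,0],
  [0,0.004,0.26,0],
  [0,0.004,0.28,0],
])

```text
t: 4.78
position: [0.5567, 0.0463, 0.0731]
tcp_rot: [-2.164, -2.276, 0.002]
force: [0.4, 0.3, -2.4]
opening: 0.0624
grasp_force: 57.9
```

Emit:
arm_command([
  [0,0,0.03,0],
  [0,0,0.06,0],
  [0,0,0.09,0],
  [0,0,0.11,0],
  [0,0,0.125,0],
  [0,0,0.125,0],
])

```text
t: 5.28
position: [0.5574, 0.0473, 0.0355]
tcp_rot: [-2.162, -2.278, 0.002]
force: [-0.9, -0.8, -3.0]
opening: 0.0625
grasp_force: 57.8
```

```bash
python3 -c "
from h import *
s=state();print(s['position'],s['force'],s['wrist_torque'],s['grasp_force'])
go([.5565,.048,.031])"
```

```text
[0.55743691 0.04727187 0.03545827] [-0.89020417 -0.78159954 -2.98228822] [ 0.02111393 -0.01133999  0.05483857] 57.77427647262812
t5.28 delta [ 0.0026 -0.003   0.0149] turn -0.0018 rows 0.1
```

Emit:
arm_command([
  [0,0,0.008,0],
  [0,0,0.014,0],
  [0,0,0.014,0],
])

```text
t: 5.53
position: [0.5581, 0.0474, 0.0323]
tcp_rot: [2.162, 2.279, 0.0]
force: [0.1, 0.3, -4.0]
opening: 0.0623
grasp_force: 57.9
```

Emit:
arm_command([
  [0,0,0,0],
  [0,0,0,0],
  [0,0,0,0],
  [0,0,0,0],
  [0,0,0,0],
], jaw=1)

```text
t: 5.95
position: [0.5584, 0.0473, 0.0328]
tcp_rot: [2.162, 2.278, 0.001]
force: [0.3, 0.3, 0.0]
opening: 0.0855
grasp_force: 0.0
```

Emit:
arm_command([
  [0,0,-0.1,0],
  [0,0,-0.22,0],
  [0,0,-0.34,0],
  [0,0,-0.44,0],
  [0,0,-0.5,0],
  [0,0,-0.5,0],
])

```text
t: 6.45
position: [0.561, 0.0473, 0.1875]
tcp_rot: [2.157, 2.273, 0.01]
force: [-0.7, -0.9, -0.2]
opening: 0.0852
grasp_force: 0.0
```

```bash
python3 -c "
from h import *
s=state();print(s['opening'])
go([.507,-.155,.17])
go([.507,-.155,.014])"
```

```text
0.08517525205923115
t6.45 delta [-0.664  -0.2156  0.057 ] turn -0.0019 rows 5.0
t6.45 delta [-0.6634 -0.2209  0.577 ] turn -0.0019 rows 6.5
```

Emit:
arm_command([
  [-0.664,-0.216,0.05,0],
  [-0.664,-0.216,0.05,0],
  [-0.664,-0.216,0.05,0],
  [-0.664,-0.216,0.05,0],
  [-0.664,-0.216,0.05,0],
  [-0.664,-0.218,0.18,0],
  [-0.664,-0.22,0.32,0],
  [-0.664,-0.22,0.44,0],
  [-0.664,-0.22,0.54,0],
  [-0.664,-0.22,0.56,0],
])

```text
t: 7.28
position: [0.4977, -0.1533, 0.0091]
tcp_rot: [-2.156, -2.27, 0.006]
force: [-0.7, 0.5, 0.2]
opening: 0.0854
grasp_force: 0.0
```

```bash
python3 -c "
from h import *
go([.507,-.1548,.0135])"
```

```text
t7.28 delta [-0.0066  0.0304 -0.015 ] turn -0.0021 rows 0.2
```

Emit:
arm_command([
  [-0.004,0.03,-0.015,0],
  [-0.004,0.03,-0.015,0],
  [-0.004,0.03,-0.015,0],
  [-0.004,0.03,-0.015,0],
])

```text
t: 7.62
position: [0.5134, -0.1563, 0.021]
tcp_rot: [2.159, 2.276, 0.002]
force: [0.2, -0.2, -0.3]
opening: 0.0855
grasp_force: 0.0
```

```bash
python3 -c "
from h import *
go([.507,-.1548,.0135])"
```

```text
t7.62 delta [ 0.0062 -0.0211  0.0249] turn -0.0017 rows 0.2
```

Emit:
arm_command([
  [0.006,-0.02,0.025,0],
  [0.006,-0.02,0.025,0],
  [0.006,-0.02,0.025,0],
  [0.006,-0.02,0.025,0],
])

```text
t: 7.95
position: [0.5052, -0.1542, 0.0116]
tcp_rot: [2.163, 2.279, -0.0]
force: [0.8, 0.0, -0.7]
opening: 0.0855
grasp_force: 0.0
```

Emit:
arm_command([
  [0,0,0,0],
  [0,0,0,0],
  [0,0,0,0],
  [0,0,0,0],
  [0,0,0,0],
  [0,0,0,0],
  [0,0,0,0],
  [0,0,0,0],
], jaw=0)

```text
t: 8.62
position: [0.5062, -0.1545, 0.0121]
tcp_rot: [2.161, 2.278, 0.001]
force: [0.4, 0.0, 5.5]
opening: 0.051
grasp_force: 52.0
```

Emit:
arm_command([
  [0,0,-0.1,0],
  [0,0,-0.2,0],
  [0,0,-0.35,0],
  [0,0,-0.45,0],
  [0,0,-0.5,0],
  [0,0,-0.5,0],
  [0,0,-0.5,0],
  [0,0,-0.5,0],
])

```text
t: 9.28
position: [0.5039, -0.1536, 0.1594]
tcp_rot: [-2.16, -2.276, 0.002]
force: [0.3, -0.2, -1.3]
opening: 0.051
grasp_force: 53.1
```

```bash
python3 -c "
from h import *
s=state();print(s['opening'],s['grasp_force'],s['force'])
go([.552,.136,.165])"
```

```text
0.05102886927723585 53.11137389391661 [ 0.26799494 -0.24014932 -1.30775599]
t9.28 delta [ 0.9557  0.2103 -0.0177] turn -0.0019 rows 7.0
```

Emit:
arm_command([
  [0.956,0.21,-0.02,0],
  [0.956,0.21,-0.02,0],
  [0.956,0.21,-0.02,0],
  [0.956,0.21,-0.02,0],
  [0.956,0.21,-0.02,0],
  [0.956,0.21,-0.02,0],
  [0.956,0.21,-0.02,0],
  [0.956,0.21,-0.02,0],
  [0.956,0.21,-0.02,0],
  [0.956,0.21,-0.02,0],
])

```text
t: 10.12
position: [0.552, 0.1352, 0.1651]
tcp_rot: [-2.16, -2.278, 0.007]
force: [-0.7, -0.3, -1.4]
opening: 0.0511
grasp_force: 53.1
```

Emit:
arm_command([
  [0,0,0,0],
  [0,0,0,0],
])

```text
t: 10.28
position: [0.5528, 0.1339, 0.1665]
tcp_rot: [-2.164, -2.276, 0.003]
force: [0.7, -0.4, -1.2]
opening: 0.0509
grasp_force: 53.1
```

```bash
python3 - <<'E'
from h import *
from station import grab_frame
f=grab_frame("wrist");np.savez("pics/w3.npz",**f)
cv2.imwrite("pics/w3.png",f["frame"])
go([.552,.136,.085])
E
```

```text
t10.33 delta [ 0.0073 -0.0028  0.2729] turn -0.0026 rows 2.0
```

View pics/w3.png

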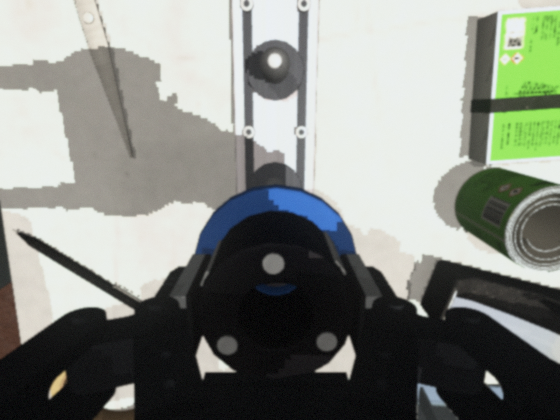

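Spigot 3 shows its tip at (275,61). Hub 52 is held straight.

```bash
python3 - <<'E'
from h import *
f=np.load("pics/w3.npz")
for u,v,z in [(275,61,.082),(274,70,.020)]: print(ray(f,u,v,z).round(4))
go([.552,.136,.033])
E
```

```text
[0.5478 0.2237 0.082 ]
[0.5469 0.2242 0.02  ]
t10.33 delta [ 0.0074 -0.0026  0.4462] turn -0.0026 rows 3.2
```

Emit:
arm_command([
  [0.006,-0.002,0.1,0],
  [0.006,-0.002,0.18,0],
  [0.006,-0.002,0.24,0],
  [0.006,-0.002,0.28,0],
  [0.006,-0.002,0.32,0],
  [0.006,-0.002,0.36,0],
  [0.006,-0.002,0.4,0],
  [0.006,-0.002,0.43,0],
  [0.006,-0.002,0.43,0],
  [0.006,-0.002,0.43,0],
])

```text
t: 11.17
position: [0.5525, 0.1365, 0.0382]
tcp_rot: [-2.164, -2.277, 0.001]
force: [-0.1, -0.2, -1.4]
opening: 0.0511
grasp_force: 53.1
```

Emit:
arm_command([
  [0,0,0.01,0],
  [0,0,0.018,0],
  [0,0,0.018,0],
])

```text
t: 11.42
position: [0.5528, 0.1372, 0.0331]
tcp_rot: [2.163, 2.278, 0.0]
force: [0.4, 0.2, -2.0]
opening: 0.051
grasp_force: 53.1
```

Emit:
arm_command([
  [0,0,0,0],
  [0,0,0,0],
  [0,0,0,0],
  [0,0,0,0],
  [0,0,0,0],
], jaw=1)

```text
t: 11.83
position: [0.5529, 0.1373, 0.0332]
tcp_rot: [2.162, 2.279, 0.001]
force: [0.1, 0.5, 0.3]
opening: 0.0856
grasp_force: 0.0
```

Emit:
arm_command([
  [0,0,-0.1,0],
  [0,0,-0.22,0],
  [0,0,-0.34,0],
  [0,0,-0.42,0],
  [0,0,-0.45,0],
  [0,0,-0.45,0],
  [0,0,-0.45,0],
  [0,0,-0.45,0],
])

```text
t: 12.5
position: [0.5513, 0.137, 0.1659]
tcp_rot: [-2.161, -2.277, 0.005]
force: [0.3, -0.1, -0.4]
opening: 0.0851
grasp_force: 0.0
```

```bash
python3 -c "
from h import *
go([.4017,-.1,.17])
go([.4017,-.3604,.17])"
```

```text
t12.50 delta [-0.763  -0.5391 -0.0112] turn -0.0019 rows 6.7
t12.50 delta [-1.6299 -0.5844 -0.0106] turn -0.0019 rows 12.5
```

Emit:
arm_command([
  [-0.815,-0.292,0,0],
  [-0.815,-0.292,0,0],
  [-0.815,-0.292,0,0],
  [-0.815,-0.292,0,0],
  [-0.815,-0.292,0,0],
  [-0.815,-0.292,0,0],
  [-0.815,-0.292,0,0],
  [-0.815,-0.292,0,0],
])

```text
t: 13.17
position: [0.4762, -0.1138, 0.1661]
tcp_rot: [-2.166, -2.271, 0.003]
force: [0.2, 0.2, 0.2]
opening: 0.0855
grasp_force: 0.0
```

Emit:
arm_command([
  [-0.815,-0.292,0,0],
  [-0.815,-0.292,0,0],
  [-0.815,-0.292,0,0],
  [-0.815,-0.292,0,0],
  [-0.815,-0.292,0,0],
  [-0.815,-0.292,0,0],
  [-0.815,-0.292,0,0],
  [-0.815,-0.292,0,0],
  [-0.815,-0.292,0,0],
])

```text
t: 13.92
position: [0.4035, -0.3586, 0.1667]
tcp_rot: [-2.161, -2.276, -0.003]
force: [0.2, 0.9, -0.8]
opening: 0.0858
grasp_force: 0.0
```

```bash
python3 -c "
from h import *
go([.4017,-.3604,.0125])"
```

```text
t13.92 delta [-0.0076 -0.0059  0.5139] turn -0.0021 rows 3.7
```

Emit:
arm_command([
  [-0.006,-0.006,0.12,0],
  [-0.006,-0.006,0.24,0],
  [-0.006,-0.006,0.34,0],
  [-0.006,-0.006,0.42,0],
  [-0.006,-0.006,0.48,0],
  [-0.006,-0.006,0.51,0],
  [-0.006,-0.006,0.513,0],
  [-0.006,-0.006,0.513,0],
  [-0.006,-0.006,0.513,0],
])

```text
t: 14.67
position: [0.4027, -0.3621, 0.0152]
tcp_rot: [2.16, 2.278, -0.0]
force: [-1.1, 0.1, 0.4]
opening: 0.0853
grasp_force: 0.0
```

```bash
python3 -c "
from h import *
go([.4017,-.3604,.0125])"
```

```text
t14.67 delta [ 0.0057 -0.003   0.0091] turn -0.0015 rows 0.1
```

Emit:
arm_command([
  [0.004,-0.003,0.006,0],
  [0.004,-0.003,0.006,0],
  [0.004,-0.003,0.006,0],
  [0.004,-0.003,0.006,0],
  [0.004,-0.003,0.006,0],
  [0.004,-0.003,0.006,0],
  [0.004,-0.003,0.006,0],
  [0.004,-0.003,0.006,0],
  [0.004,-0.003,0.006,0],
], jaw=0)

```text
t: 15.42
position: [0.4008, -0.3614, 0.0133]
tcp_rot: [2.162, 2.277, 0.0]
force: [-0.8, 1.9, 6.1]
opening: 0.0392
grasp_force: 50.0
```

Emit:
arm_command([
  [0,0,-0.1,0],
  [0,0,-0.2,0],
  [0,0,-0.35,0],
  [0,0,-0.45,0],
  [0,0,-0.5,0],
  [0,0,-0.5,0],
  [0,0,-0.5,0],
  [0,0,-0.5,0],
])

```text
t: 16.08
position: [0.3995, -0.3599, 0.1605]
tcp_rot: [-2.16, -2.276, -0.0]
force: [0.1, -0.2, -2.3]
opening: 0.0393
grasp_force: 51.1
```

```bash
python3 -c "
from h import *
go([.547,.224,.165])"
```

```text
t16.08 delta [ 1.9183  0.5921 -0.011 ] turn -0.002 rows 14.4
```

Emit:
arm_command([
  [0.959,0.296,-0.01,0],
  [0.959,0.296,-0.01,0],
  [0.959,0.296,-0.01,0],
  [0.959,0.296,-0.01,0],
  [0.959,0.296,-0.01,0],
  [0.959,0.296,-0.01,0],
  [0.959,0.296,-0.01,0],
  [0.959,0.296,-0.01,0],
  [0.959,0.296,-0.01,0],
])

```text
t: 16.83
position: [0.4732, -0.0658, 0.1632]
tcp_rot: [-2.154, -2.281, 0.002]
force: [-0.4, -0.5, -1.8]
opening: 0.0392
grasp_force: 51.1
```

Emit:
arm_command([
  [0.959,0.296,0,0],
  [0.959,0.296,0,0],
  [0.959,0.296,0,0],
  [0.959,0.296,0,0],
  [0.959,0.296,0,0],
  [0.959,0.296,0,0],
  [0.959,0.296,0,0],
  [0.959,0.296,0,0],
  [0.959,0.296,0,0],
  [0.959,0.296,0,0],
])

```text
t: 17.67
position: [0.5473, 0.2216, 0.1634]
tcp_rot: [-2.162, -2.279, 0.007]
force: [0.4, -0.6, -2.0]
opening: 0.039
grasp_force: 51.1
```

Emit:
arm_command([
  [0,0,0,0],
  [0,0,0,0],
])

```text
t: 17.83
position: [0.5475, 0.2208, 0.1647]
tcp_rot: [-2.165, -2.276, 0.003]
force: [-0.0, 0.1, -2.2]
opening: 0.0393
grasp_force: 51.1
```

```bash
python3 - <<'E'
from h import *
go([.547,.224,.034])
E
```

```text
t17.83 delta [ 1.140e-02 -4.000e-04  4.356e-01] turn -0.0026 rows 3.1
```

Emit:
arm_command([
  [0.009,0,0.1,0],
  [0.009,0,0.18,0],
  [0.009,0,0.24,0],
  [0.009,0,0.28,0],
  [0.009,0,0.32,0],
  [0.009,0,0.36,0],
  [0.009,0,0.4,0],
  [0.009,0,0.42,0],
  [0.009,0,0.42,0],
  [0.009,0,0.42,0],
])

```text
t: 18.67
position: [0.5478, 0.2247, 0.0394]
tcp_rot: [2.164, 2.277, -0.001]
force: [0.1, 0.3, -1.3]
opening: 0.0395
grasp_force: 51.1
```

Emit:
arm_command([
  [0,0,0.01,0],
  [0,0,0.015,0],
  [0,0,0.015,0],
])

```text
t: 18.92
position: [0.548, 0.2255, 0.0351]
tcp_rot: [2.162, 2.278, 0.001]
force: [0.9, -1.6, -2.9]
opening: 0.0392
grasp_force: 51.1
```

```bash
python3 - <<'E'
from h import *
go([.547,.224,.034])
E
```

```text
t18.92 delta [-0.0047 -0.0037  0.0035] turn -0.0019 rows 0.0
```

Emit:
arm_command([
  [-0.004,0,0.003,0],
  [-0.004,0,0.003,0],
  [-0.004,0,0.003,0],
])

```text
t: 19.17
position: [0.5478, 0.2244, 0.034]
tcp_rot: [2.163, 2.279, 0.0]
force: [0.4, 0.5, -2.1]
opening: 0.0391
grasp_force: 51.1
```

Emit:
arm_command([
  [0,0,0,0],
  [0,0,0,0],
  [0,0,0,0],
  [0,0,0,0],
  [0,0,0,0],
  [0,0,0,0],
], jaw=1)

```text
t: 19.67
position: [0.5479, 0.2244, 0.034]
tcp_rot: [2.163, 2.279, 0.0]
force: [0.4, 0.7, 1.4]
opening: 0.0853
grasp_force: 0.0
```

Emit:
arm_command([
  [0,0,-0.1,0],
  [0,0,-0.22,0],
  [0,0,-0.34,0],
  [0,0,-0.42,0],
  [0,0,-0.45,0],
  [0,0,-0.45,0],
  [0,0,-0.45,0],
  [0,0,-0.45,0],
])

```text
t: 20.33
position: [0.5464, 0.224, 0.1667]
tcp_rot: [-2.161, -2.277, 0.006]
force: [-0.5, 0.4, -0.7]
opening: 0.0854
grasp_force: 0.0
```

```bash
python3 - <<'E'
from h import *
from station import grab_frame
f=grab_frame("wrist");np.savez("pics/w4.npz",**f)
cv2.imwrite("pics/w4.png",f["frame"])
go([.4945,-.444,.17])
E
```

```text
t20.38 delta [-2.2145 -0.289  -0.0079] turn -0.0019 rows 16.1
```

View pics/w4.png

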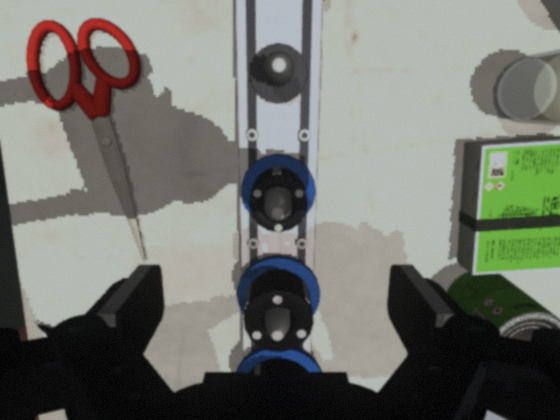

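Hubs 40, 52 and 64 are on the posts and level. The spigot 4 tip is at (279,65). Next is hub 28.

```bash
python3 - <<'E'
from h import *
f=np.load("pics/w4.npz")
for u,v,z in [(279,65,.082),(278,73,.020)]: print(ray(f,u,v,z).round(4))
E
```

```text
[0.5434 0.3118 0.082 ]
[0.543  0.3123 0.02  ]
```

Emit:
arm_command([
  [-1,-0.13,0,0],
  [-1,-0.13,0,0],
  [-1,-0.13,0,0],
  [-1,-0.13,0,0],
  [-1,-0.13,0,0],
  [-1,-0.13,0,0],
  [-1,-0.13,0,0],
  [-1,-0.13,0,0],
  [-1,-0.13,0,0],
])

```text
t: 21.13
position: [0.5235, -0.0802, 0.1672]
tcp_rot: [-2.167, -2.272, 0.004]
force: [-0.5, 0.5, -0.0]
opening: 0.085
grasp_force: 0.0
```

Emit:
arm_command([
  [-1,-0.13,0,0],
  [-1,-0.13,0,0],
  [-1,-0.13,0,0],
  [-1,-0.13,0,0],
  [-1,-0.13,0,0],
  [-1,-0.13,0,0],
  [-1,-0.13,0,0],
  [-1,-0.13,0,0],
  [-1,-0.13,0,0],
  [-1,-0.13,0,0],
])

```text
t: 21.97
position: [0.5013, -0.3774, 0.1674]
tcp_rot: [-2.161, -2.276, -0.002]
force: [-0.3, 0.9, -0.1]
opening: 0.0856
grasp_force: 0.0
```

```bash
python3 - <<'E'
from h import *
go([.4945,-.444,.165])
E
```

```text
t21.97 delta [-0.2207 -0.0342  0.0072] turn -0.002 rows 1.6
```

Emit:
arm_command([
  [-0.22,-0.034,0,0],
  [-0.22,-0.034,0,0],
  [-0.22,-0.034,0,0],
  [-0.22,-0.034,0.1,0],
  [-0.22,-0.034,0.22,0],
  [-0.22,-0.034,0.32,0],
  [-0.22,-0.034,0.4,0],
  [-0.22,-0.034,0.42,0],
  [-0.22,-0.034,0.42,0],
  [-0.22,-0.034,0.42,0],
])

```text
t: 22.8
position: [0.4956, -0.4441, 0.0438]
tcp_rot: [2.161, 2.28, 0.001]
force: [0.0, 0.1, 0.3]
opening: 0.0855
grasp_force: 0.0
```

```bash
python3 - <<'E'
from h import *
go([.4945,-.444,.0125])
E
```

```text
t22.80 delta [ 0.0006 -0.0037  0.1042] turn -0.0014 rows 0.8
```

Emit:
arm_command([
  [0,-0.003,0.05,0],
  [0,-0.003,0.09,0],
  [0,-0.003,0.1,0],
  [0,-0.003,0.1,0],
])

```text
t: 23.13
position: [0.4935, -0.4449, 0.0129]
tcp_rot: [-2.162, -2.278, -0.0]
force: [-0.0, 0.1, -0.3]
opening: 0.085
grasp_force: 0.0
```

Emit:
arm_command([
  [0,0,0,0],
  [0,0,0,0],
  [0,0,0,0],
  [0,0,0,0],
  [0,0,0,0],
  [0,0,0,0],
  [0,0,0,0],
  [0,0,0,0],
  [0,0,0,0],
  [0,0,0,0],
], jaw=0)

```text
t: 23.97
position: [0.494, -0.4457, 0.0136]
tcp_rot: [2.162, 2.278, -0.0]
force: [-0.5, 0.3, 5.2]
opening: 0.0272
grasp_force: 49.5
```

Emit:
arm_command([
  [0,0,-0.1,0],
  [0,0,-0.2,0],
  [0,0,-0.35,0],
  [0,0,-0.45,0],
  [0,0,-0.5,0],
  [0,0,-0.5,0],
  [0,0,-0.5,0],
  [0,0,-0.5,0],
])

```text
t: 24.63
position: [0.4925, -0.4442, 0.1604]
tcp_rot: [-2.16, -2.275, -0.0]
force: [-0.3, -0.1, -1.1]
opening: 0.0269
grasp_force: 49.5
```

```bash
python3 - <<'E'
from h import *
go([.543,.3115,.165])
E
```

```text
t24.63 delta [ 2.5068  0.2994 -0.0076] turn -0.0019 rows 18.2
```

Emit:
arm_command([
  [0.835,0.1,0,0],
  [0.835,0.1,0,0],
  [0.835,0.1,0,0],
  [0.835,0.1,0,0],
  [0.835,0.1,0,0],
  [0.835,0.1,0,0],
  [0.835,0.1,0,0],
  [0.835,0.1,0,0],
])

```text
t: 25.3
position: [0.509, -0.1904, 0.1607]
tcp_rot: [-2.155, -2.279, 0.002]
force: [0.8, -0.9, -2.0]
opening: 0.0269
grasp_force: 49.5
```

Emit:
arm_command([
  [0.835,0.1,0,0],
  [0.835,0.1,0,0],
  [0.835,0.1,0,0],
  [0.835,0.1,0,0],
  [0.835,0.1,0,0],
  [0.835,0.1,0,0],
  [0.835,0.1,0,0],
  [0.835,0.1,0,0],
])

```text
t: 25.97
position: [0.5272, 0.0592, 0.1613]
tcp_rot: [-2.158, -2.281, 0.003]
force: [-0.5, 0.2, -0.8]
opening: 0.027
grasp_force: 49.5
```

Emit:
arm_command([
  [0.835,0.1,0,0],
  [0.835,0.1,0,0],
  [0.835,0.1,0,0],
  [0.835,0.1,0,0],
  [0.835,0.1,0,0],
  [0.835,0.1,0,0],
  [0.835,0.1,0,0],
  [0.835,0.1,0,0],
  [0.835,0.1,0,0],
  [0.835,0.1,0,0],
])

```text
t: 26.8
position: [0.5447, 0.3071, 0.1621]
tcp_rot: [2.165, 2.276, -0.004]
force: [-0.5, 0.2, -0.9]
opening: 0.0268
grasp_force: 49.5
```

```bash
python3 - <<'E'
from h import *
go([.543,.3105,.034])
E
```

```text
t26.80 delta [ 0.0123 -0.0044  0.4268] turn -0.0027 rows 3.1
```

Emit:
arm_command([
  [0.01,-0.003,0.1,0],
  [0.01,-0.003,0.18,0],
  [0.01,-0.003,0.24,0],
  [0.01,-0.003,0.28,0],
  [0.01,-0.003,0.32,0],
  [0.01,-0.003,0.36,0],
  [0.01,-0.003,0.4,0],
  [0.01,-0.003,0.415,0],
  [0.01,-0.003,0.415,0],
  [0.01,-0.003,0.415,0],
])

```text
t: 27.63
position: [0.5436, 0.3116, 0.0386]
tcp_rot: [2.164, 2.277, -0.0]
force: [0.4, 0.5, -0.7]
opening: 0.027
grasp_force: 49.5
```

Emit:
arm_command([
  [0,0,0.006,0],
  [0,0,0.01,0],
  [0,0,0.01,0],
])

```text
t: 27.88
position: [0.5434, 0.3127, 0.0358]
tcp_rot: [2.162, 2.278, 0.001]
force: [0.1, 0.3, -1.2]
opening: 0.027
grasp_force: 49.5
```

```bash
python3 - <<'E'
from h import *
go([.543,.3105,.034])
E
```

```text
t27.88 delta [-0.0074 -0.0019  0.0061] turn -0.0019 rows 0.1
```

Emit:
arm_command([
  [-0.005,0,0.005,0],
  [-0.005,0,0.005,0],
  [-0.005,0,0.005,0],
])

```text
t: 28.13
position: [0.5432, 0.3113, 0.0339]
tcp_rot: [2.162, 2.279, -0.0]
force: [0.0, 0.2, -1.0]
opening: 0.0273
grasp_force: 49.5
```

Emit:
arm_command([
  [0,0,0,0],
  [0,0,0,0],
  [0,0,0,0],
  [0,0,0,0],
  [0,0,0,0],
  [0,0,0,0],
], jaw=1)

```text
t: 28.63
position: [0.5433, 0.3113, 0.0339]
tcp_rot: [2.163, 2.279, 0.0]
force: [-0.3, -0.8, 0.7]
opening: 0.0854
grasp_force: 0.0
```

Emit:
arm_command([
  [0,0,-0.1,0],
  [0,0,-0.22,0],
  [0,0,-0.34,0],
  [0,0,-0.42,0],
  [0,0,-0.5,0],
  [0,0,-0.5,0],
  [0,0,-0.5,0],
  [0,0,-0.5,0],
])

```text
t: 29.3
position: [0.5426, 0.311, 0.1831]
tcp_rot: [-2.162, -2.278, 0.002]
force: [-0.1, 0.3, -0.3]
opening: 0.0855
grasp_force: 0.0
```

```bash
python3 - <<'E'
from h import *
go([.5015,-.3033,.18])
E
```

```text
t29.30 delta [-2.0377 -0.2439  0.0118] turn -0.0019 rows 14.8
```

Next is the disc. Its boss is about 40 mm across.

Emit:
arm_command([
  [-1,-0.12,0,0],
  [-1,-0.12,0,0],
  [-1,-0.12,0,0],
  [-1,-0.12,0,0],
  [-1,-0.12,0,0],
  [-1,-0.12,0,0],
  [-1,-0.12,0,0],
  [-1,-0.12,0,0],
  [-1,-0.12,0,0],
])

```text
t: 30.05
position: [0.5218, 0.007, 0.1822]
tcp_rot: [-2.167, -2.272, 0.004]
force: [0.3, 0.8, 0.3]
opening: 0.0855
grasp_force: 0.0
```

Emit:
arm_command([
  [-1,-0.12,0,0],
  [-1,-0.12,0,0],
  [-1,-0.12,0,0],
  [-1,-0.12,0,0],
  [-1,-0.12,0,0],
  [-1,-0.12,0,0],
  [-1,-0.12,0,0],
  [-1,-0.12,0,0],
  [-1,-0.12,0,0],
  [-1,-0.12,0,0],
])

```text
t: 30.88
position: [0.5028, -0.2901, 0.1826]
tcp_rot: [-2.161, -2.276, -0.002]
force: [0.7, -0.0, 0.1]
opening: 0.0856
grasp_force: 0.0
```

```bash
python3 - <<'E'
from h import *
go([.5015,-.3033,.05])
E
```

```text
t30.88 delta [-0.045  -0.006   0.4418] turn -0.002 rows 3.2
```

Emit:
arm_command([
  [-0.044,-0.006,0.1,0],
  [-0.044,-0.006,0.22,0],
  [-0.044,-0.006,0.34,0],
  [-0.044,-0.006,0.44,0],
  [-0.044,-0.006,0.5,0],
  [-0.044,-0.006,0.54,0],
  [-0.044,-0.006,0.56,0],
  [-0.044,-0.006,0.56,0],
  [-0.044,-0.006,0.56,0],
])

```text
t: 31.63
position: [0.5022, -0.3035, 0.0162]
tcp_rot: [-2.161, -2.281, -0.001]
force: [-0.7, -0.2, 0.3]
opening: 0.0856
grasp_force: 0.0
```

```bash
python3 - <<'E'
from h import *
go([.5015,-.3033,.0115])
E
```

```text
t31.63 delta [ 0.0007 -0.0024  0.0157] turn -0.0013 rows 0.1
```

Emit:
arm_command([
  [0,-0.002,0.012,0],
  [0,-0.002,0.012,0],
  [0,-0.002,0.012,0],
  [0,-0.002,0.012,0],
  [0,-0.002,0.012,0],
  [0,-0.002,0.012,0],
  [0,-0.002,0.012,0],
  [0,-0.002,0.012,0],
  [0,-0.002,0.012,0],
  [0,-0.002,0.012,0],
], jaw=0)

```text
t: 32.47
position: [0.5015, -0.3055, 0.0132]
tcp_rot: [2.162, 2.277, 0.0]
force: [-0.5, 0.7, 5.9]
opening: 0.0352
grasp_force: 51.9
```

Emit:
arm_command([
  [0,0,-0.1,0],
  [0,0,-0.2,0],
  [0,0,-0.35,0],
  [0,0,-0.45,0],
  [0,0,-0.5,0],
  [0,0,-0.5,0],
  [0,0,-0.5,0],
  [0,0,-0.5,0],
])

```text
t: 33.13
position: [0.4998, -0.3041, 0.1603]
tcp_rot: [-2.16, -2.276, 0.001]
force: [-1.6, -0.2, -2.4]
opening: 0.0352
grasp_force: 51.1
```

```bash
python3 - <<'E'
from h import *
go([.557,.0475,.165])
E
```

```text
t33.13 delta [ 1.1605  0.2516 -0.0135] turn -0.0019 rows 8.5
```

Emit:
arm_command([
  [0.58,0.126,0,0],
  [0.58,0.126,0,0],
  [0.58,0.126,0,0],
  [0.58,0.126,0,0],
  [0.58,0.126,0,0],
  [0.58,0.126,0,0],
])

```text
t: 33.63
position: [0.5283, -0.1254, 0.1599]
tcp_rot: [-2.154, -2.279, 0.002]
force: [0.6, 0.0, -0.2]
opening: 0.0348
grasp_force: 51.1
```

Emit:
arm_command([
  [0.58,0.126,0,0],
  [0.58,0.126,0,0],
  [0.58,0.126,0,0],
  [0.58,0.126,0,0],
  [0.58,0.126,0,0],
  [0.58,0.126,0,0],
  [0.58,0.126,0,0],
  [0.58,0.126,0,0],
])

```text
t: 34.3
position: [0.5579, 0.0447, 0.1613]
tcp_rot: [-2.163, -2.277, 0.004]
force: [0.3, -0.7, -1.6]
opening: 0.0352
grasp_force: 51.1
```

```bash
python3 - <<'E'
from h import *
from station import grab_frame
go([.5568,.047,.115])
f=grab_frame("wrist");np.savez("pics/w5.npz",**f)
cv2.imwrite("pics/w5.png",f["frame"])
E
```

```text
t34.30 delta [ 0.008  -0.0029  0.1542] turn -0.0022 rows 1.1
```

View pics/w5.png

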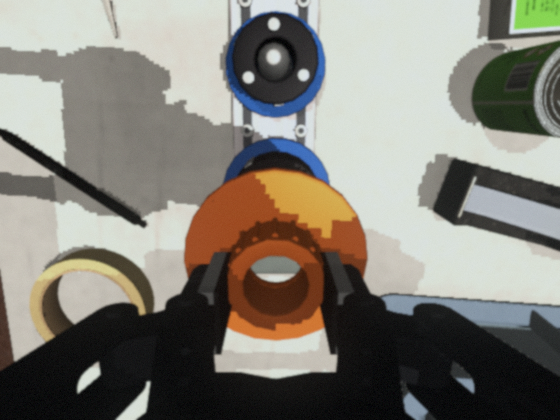

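The disc is held level, with its bore top at about (277,283). Hub 52 sits centred behind it.

```bash
python3 - <<'E'
from h import *
f=np.load("pics/w5.npz")
for v in (278,283,287): print(ray(f,277,v,.178).round(4))
print(state()["position"]); go([.5568,.0465,.082])
E
```

```text
[0.558  0.0497 0.178 ]
[0.5581 0.0477 0.178 ]
[0.5582 0.0461 0.178 ]
[0.5579798  0.04457253 0.16151278]
t34.35 delta [ 0.0069 -0.0032  0.265 ] turn -0.0025 rows 1.9
```

Emit:
arm_command([
  [0.003,-0.003,0.08,0],
  [0.003,-0.003,0.14,0],
  [0.003,-0.003,0.18,0],
  [0.003,-0.003,0.21,0],
  [0.003,-0.003,0.23,0],
  [0.003,-0.003,0.25,0],
  [0.003,-0.003,0.255,0],
  [0.003,-0.003,0.255,0],
  [0.003,-0.003,0.255,0],
])

```text
t: 35.1
position: [0.5578, 0.0472, 0.0863]
tcp_rot: [2.162, 2.278, 0.001]
force: [0.2, 0.5, -1.3]
opening: 0.0352
grasp_force: 51.1
```

```bash
python3 - <<'E'
from h import *
s=state();print(s["force"],s["wrist_torque"]); go([.5568,.046,.080])
E
```

```text
[ 0.17276511  0.46359439 -1.25692933] [0.05072841 0.04601679 0.04958956]
t35.10 delta [-0.0038 -0.0037  0.021 ] turn -0.0019 rows 0.2
```

Emit:
arm_command([
  [-0.003,-0.003,0.01,0],
  [-0.003,-0.003,0.018,0],
  [-0.003,-0.003,0.021,0],
  [-0.003,-0.003,0.021,0],
  [-0.003,-0.003,0.021,0],
])

```text
t: 35.52
position: [0.5565, 0.0465, 0.0795]
tcp_rot: [2.162, 2.279, -0.0]
force: [-0.3, -1.1, -0.4]
opening: 0.0349
grasp_force: 51.1
```

Emit:
arm_command([
  [0,0,0,0],
  [0,0,0,0],
  [0,0,0,0],
  [0,0,0,0],
  [0,0,0,0],
  [0,0,0,0],
], jaw=1)

```text
t: 36.02
position: [0.5566, 0.0464, 0.0796]
tcp_rot: [2.162, 2.279, 0.0]
force: [-0.2, 0.5, -0.6]
opening: 0.0858
grasp_force: 0.0
```

Emit:
arm_command([
  [0,0,-0.1,0],
  [0,0,-0.22,0],
  [0,0,-0.34,0],
  [-0.4,-0.1,-0.5,0],
  [-0.8,-0.4,-0.5,0],
  [-0.8,-0.6,-0.5,0],
  [-0.8,-0.6,-0.5,0],
  [-0.8,-0.6,-0.5,0],
  [-0.8,-0.6,-0.5,0],
  [-0.8,-0.6,-0.5,0],
])

```text
t: 36.85
position: [0.3989, -0.1901, 0.2278]
tcp_rot: [2.161, 2.279, -0.0]
force: [1.5, -1.2, 0.4]
opening: 0.0857
grasp_force: 0.0
```

```bash
python3 - <<'E'
from h import *
from station import grab_frame
a=grab_frame("scene")["frame"][185:285,110:290];b=grab_frame("top")["frame"][180:225,135:285]
a=cv2.resize(a,(720,400),interpolation=cv2.INTER_CUBIC);b=cv2.resize(b,(720,200),interpolation=cv2.INTER_CUBIC)
cv2.imwrite("pics/end.png",np.vstack([a,b]))
E
```

```text
(no output)
```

View pics/end.png

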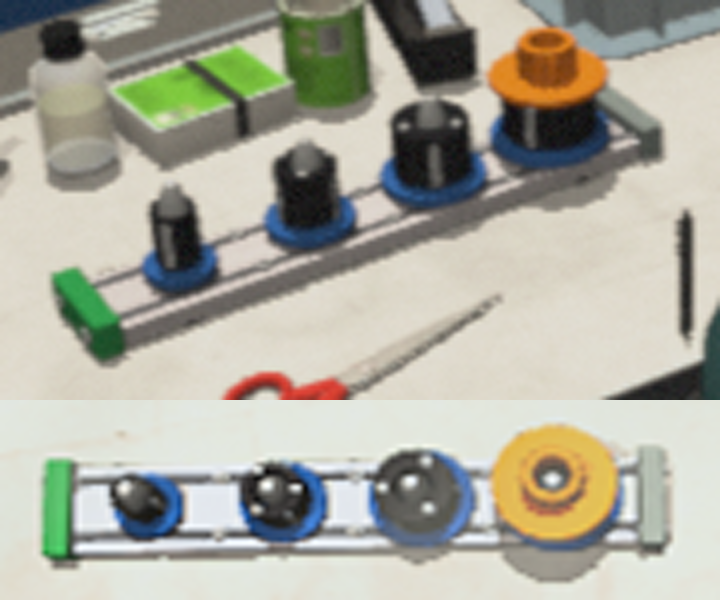

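The final picture shows all four hubs seated in order of size, smallest beside the green plate at (85,315). The disc lies flat on the largest hub at (547,70), and the arm is clear.

```bash
python3 -c "
from station import job_done
print(job_done())"
```

```text
the job is handed in; nothing more can be done
None
```

The job is handed in at about 37 s: in the last pictures all four hubs sit flange down on their spigots in order of size, smallest at the green end, and the orange disc lies flat on the largest hub.

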